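# Slide the specimen shuttle to its reading stop

## Task

Bring the specimen shuttle of the small linear stage to its reading position: press the black thumb pad in the shuttle's middle to free its brake and, keeping it pressed, push the shuttle along the bed until it rests against the marked stop, the one with the upright pointed fin; then let the pad come up so that the brake grips again. Do it gently with the fingertips: do not force the shuttle along while its brake grips, and do not pick up or disturb the small things standing beside the stage.

Things in the scene. Friction and masses are not known exactly. Their poses are not given: they have to be found in the camera images.
- stage_base: The fixed bed of a small linear stage, a grey plate 100 mm wide (x) and 360 mm long (y) with two steel guide rods and a low cross bar (36 mm high) at each end. Origin: centre of its underside, on the bench. Its own +y axis runs along the bed towards the marked stop; it may be turned any way round on the bench. It is screwed down.
- shuttle (a joint): Position of the shuttle along the bed in m, growing towards the marked stop (bed's +y); 0 when its middle is over the bed's origin. A spring brake holds it against about 15 N along the bed; with the brake free it slides with about 1 to 2 N.
- thumb_pad (a joint): How far the thumb pad is pressed down, in m: about 0 (within 0.001) when up and the brake grips, 0.007 fully down. The grip fades as the pad goes down and is gone from about 0.0025; pressing takes 5 to 8 N, and the pad springs up by itself when let go.
- pad_top (a point): Centre of the top of the thumb pad, a ribbed black square 62 x 62 mm, about 49 mm above the bench when up. It lies in an open square well, 68 x 68 mm inside, in the shuttle's middle; the well's raised rim is 7 mm thick and its top is 59 mm above the bench. The pad goes straight down when pressed and travels with the shuttle. Axes as the bed's.
- shuttle_nose (a point): Centre of the shuttle's end face that looks towards the marked stop (+y), 55 mm from the shuttle's middle, 40 mm above the bench. Axes as the bed's. The shuttle is an aluminium frame 140 mm across the bed and 110 mm along it, its flat top 47 mm above the bench, with a glass specimen slide on each wing.
- stop_face (a point): Centre of the marked stop's face that the shuttle's end face comes to rest on, 40 mm above the bench. Axes as the bed's. The stop is a dark steel saddle 92 mm across the bed, 20 mm long, 52 mm high, with an upright pointed fin (90 mm above the bench) 12 mm behind the face. It is clamped at varying places along the bed and does not give way. The bed's other end has only a plain low bar.
- small_beaker: Bystander: clear glass beaker, 49 mm wide, 59 mm high, standing beside the stage; loose. Origin: centre of its underside.
- vial: Bystander: slim white-capped vial, 16 mm wide, 59 mm high, standing beside the stage; loose. Origin: centre of its underside.
- bung: Bystander: reddish rubber bung, 35 mm wide, 28 mm high, beside the stage; loose. Origin: centre of its underside.
- cap: Bystander: blue screw cap, 34 mm wide, 14 mm high, beside the stage; loose. Origin: centre of its underside.

How it is judged:
On the way, in this order (a step that is already met when the one before it is completed fails the run):
1. the thumb pad is pressed down with the shuttle still away from the stop (value of joint thumb_pad above 0.0015 m and y of shuttle_nose in the frame of stop_face below -0.03 m and contact force between the fingers and thumb_pad above 1 N), for 0.1 s.
2. the shuttle has come against the marked stop (y of shuttle_nose in the frame of stop_face above -0.003 m), for 0.1 s.
At the end, for the whole second after the job is handed in: The shuttle's end face is within 3 mm of the marked stop's face and still, the thumb pad is up again (less than 1 mm down), and the four bystanders are within 20 mm of where they stood (y of shuttle_nose in the frame of stop_face above -0.003 m and value of joint thumb_pad below 0.001 m and velocity of joint shuttle between -0.005 and 0.005 m/s and distance of each of small_beaker, vial, bung, cap from where it was at the start of the episode below 0.02 m); the robot touches nothing.
It fails at once if the shuttle was forced along (faster than 20 mm/s) while its brake gripped (pad up, less than 0.5 mm down) (value of joint thumb_pad below 0.0005 m and (velocity of joint shuttle above 0.02 m/s or velocity of joint shuttle below -0.02 m/s)).
It fails at once if the stage was pushed or struck with more than 45 N (contact force between the arm and stage_base above 45 N).
It fails at once if the stage was pushed or struck with more than 45 N (contact force between the fingers and stage_base above 45 N).
It fails at once if a bystander was moved more than 20 mm, lifted more than 10 mm or tipped over (distance of any of small_beaker, vial, bung, cap from where it was at the start of the episode above 0.02 m or height (world z) of any of small_beaker, vial, bung, cap above 0.01 m or angle between any of small_beaker, vial, bung, cap's own z axis and vertical above 0.35 rad).
It also fails if it takes over 38 s, if anything falls off the work surface, if the arm or the gripper's body presses on something with over 40 N, if the wrist force passes 120 N, or if a joint passes its speed limit or range.

## Robot

A 6-joint arm with a two-finger parallel gripper is mounted at the origin on a cart in front of the work surface, level with it; the furniture and walls round the work are solid. World frame = base frame: x ahead of the robot, y to its left, z up, the work surface at z = 0. Lengths are in m, angles in rad, forces in N, time in s.
With the tool pointing down it reaches from about 0.425 to 0.95 m from the base axis. Payload 3.5 kg.
Tool frame: the origin (TCP) lies between the finger pads; the fingertips stand 14 mm ahead of it and the grasp point (between the pads) lies 5 mm behind it; z points along the fingers, y is the line along which they close (so a half turn about z gives the same grasp; the last joint's range is limited). The gripper opens to 85 mm and grips with 20 to 120 N. Pads are 22 mm wide; open, the fingers measure 114 mm over their backs; the gripper's body (76 mm by 85 mm) begins 54 mm behind the grasp point. The pads swing forward as they close: fully open they stand 13 mm farther back than shut.
Start: joints at [-1.302, 0.286, 1.577, -0, 1.279, -0.15], TCP at [0.275, -0.617, 0.245] pointing down, gripper open.
Joint ranges: [-2.77, 2.77], [-0.9, 2.22], [0.21, 2.48], [-1.53, 4.67], [0.24, 2.81], [-2.84, 2.84]. Speed limits (rad/s): [2.79, 2.79, 3.14, 3.14, 3.14, 3.14].

## Interface

Orientations are given as a unit quaternion [x, y, z, w].
In Python, from plant import * gives the robot as it stands.
- The arm moves only by the tool step_arm, never from a script. Its argument "commands" is a list of rows, each an object of numbers: "gripper": the gripper's target within -1 to 1 (shut at 1, half-way at 0, fully open at -1); "x", "y", "z": the shift along the tool's x, y, z in mm; "spin": the turn about the tool's z in degrees. A call has exactly 10 rows; each row shifts and turns the commanded pose from where the row before left it, along the tool's axes as they then stand; what a row does not reach is not made up. A row lasts 1/10 s, in which the tool goes at most 50 mm and 8.59 degrees, less where a joint would pass 70% of its speed; a pose out of reach is approached as far as the arm can. A call with a gripper value outside its range is refused whole. The fingers move at their own pace and stop on an object; "force" is the grip in N (left out, the last holds). Time passes only in rows, so rows that do not move let the fingers close, or fill a call up. It gives the time, the measured TCP pose, the force, the opening and the grip force at its end, in the units of the state.
- get_state(): the state, without advancing time (a new reading comes with each control period).
- read_camera(name): name is "side" or "top" or "wrist"; returns a dict with "color" (420x560x3 uint8, red, green, blue), "z_map" (420x560 float32, m along the optical axis (not along the pixel's ray), 0 where there is no reading), "fx", "fy", "cx", "cy" (pixels), "eye" and "attitude" of the camera in the world; the wrist camera has in their place "mount" (4x4, takes a point from camera to tool coordinates, whose origin is the TCP and whose axes are the flange's). Camera axes: x right, y up, looking along -z (the intrinsics and any distortion apply to the point x, -y, -z); pixel columns grow to the right and rows downward; lengths in m; the calibration is good to about 2 mm. A picture is of the moment at which its call begins: read the wrist's pose just before it.
- sign_off(): hands the job in; it is judged then, once.
The state is a dict: "time": time; "qpos": joint angles; "dq": joint speeds; "joint_efforts": joint torques, N m; "eef_pos": TCP position; "tcp_rot": TCP orientation; "contact_force": force on the tool from outside, world axes, zero at the start; "wrist_torque": the same for the moment, N m; "opening": opening from 0.0 (shut) to 1.0 (fully open); "finger_force": force on a finger pad.
Only numpy, scipy, OpenCV 4.12 (cv2) and the standard library are available. Lean on these libraries where they do the work, as an engineer would, in place of code of your own. Each camera call takes 0.05 s, during which the arm holds its last target. There are 200 camera calls.

## Working session

There is one attempt and no reset: what is moved stays moved. The work goes in short steps, Python scripts to look and compute and a tool call to move; the robot and the scene stay as the last step left them, time stands still between calls to the robot, and variables do not carry over. Pictures are saved under pics/ and viewed, at most 10 in all, crops included, and the job is handed in when it is done.

Besides the shell and the picture viewer there is one more tool, called as name([rows], argument=value, ...), one row to a line, values as JSON. step_arm: Moves the arm, as the interface text tells. Its arguments: {"type":"object","properties":{"commands":{"type":"array"},"force":{"type":"number"}},"required":["commands"]}

```bash
mkdir -p pics
cat > h.py <<'E'
from plant import *
import numpy as np, cv2, pickle
from scipy.spatial.transform import Rotation as R
def grab(n):
    c=read_camera(n); pickle.dump(c,open(f'{n}.pkl','wb')); return c
def pts(c):
    z=c['z_map'];v,u=np.indices(z.shape)
    P=np.stack([(u-c['cx'])/c['fx']*z,-(v-c['cy'])/c['fy']*z,-z],-1)
    a=np.array(c['attitude']); M=a if a.shape==(3,3) else R.from_quat(a).as_matrix()
    return P@M.T+np.array(c['eye'])
E
python3 - <<'E'
from h import *
a=grab('top');b=grab('side')
for n,c in(('top',a),('side',b)):
    cv2.imwrite(f'pics/{n}0.png',c['color'][:,:,::-1]); print({k:v for k,v in c.items() if k not in('color','z_map')})
print(get_state())
E
```

```text
{'fx': 538.2520827929019, 'fy': 538.2520827929019, 'cx': 281.7505862641963, 'cy': 211.63450666654822, 'eye': array([ 0.50310044, -0.00338089,  0.98563935]), 'attitude': array([-0.02281813,  0.02922817,  0.71020142, -0.70302133])}
{'fx': 454.54308971988297, 'fy': 454.54308971988297, 'cx': 275.8460850329881, 'cy': 213.25940397686682, 'eye': array([0.15937163, 0.61015384, 0.4948572 ]), 'attitude': array([-0.14229898,  0.48827315,  0.82399444, -0.24974687])}
{'time': 0.1, 'qpos': array([-1.30201056e+00,  2.87109315e-01,  1.57805659e+00, -2.42578798e-05,
        1.27860709e+00, -1.49977018e-01]), 'dq': array([ 0.00099797, -0.00232255, -0.00304472, -0.00204486,  0.00047432,
        0.00107877]), 'joint_efforts': array([ 5.73504931e-04, -4.07296157e+01, -2.93698239e+01, -1.25597239e-04,
        3.39532060e-03,  6.76549419e-06]), 'eef_pos': array([ 0.27435676, -0.61609648,  0.2440499 ]), 'tcp_rot': array([ 9.78158373e-01,  2.07858147e-01, -7.63133280e-05, -1.08755736e-03]), 'contact_force': array([-0.63616013, -0.2686121 , -0.66609278]), 'wrist_torque': array([0.00493273, 0.029806  , 0.06616417]), 'finger_force': 0.0, 'opening': 0.9991460727847059}
```

View pics/top0.png

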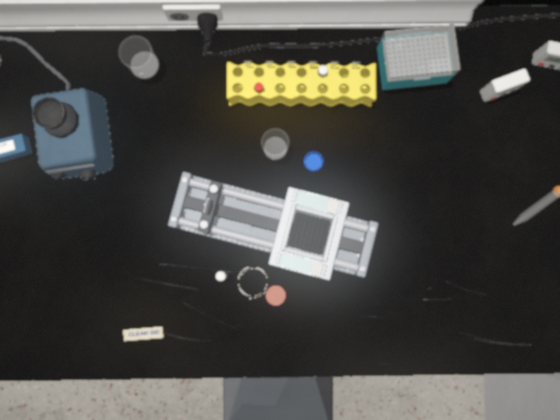

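View pics/side0.png

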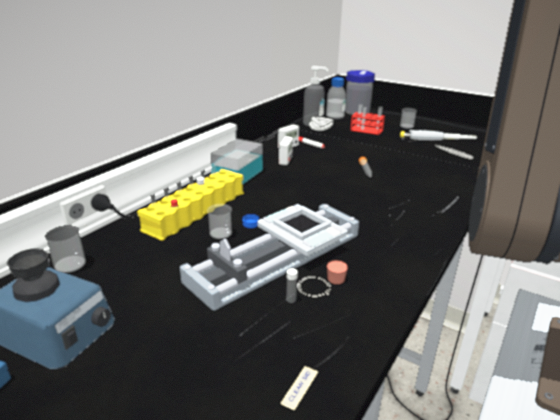

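The top view shows the shuttle with its black pad at about (309,233). The finned stop is at (210,208), towards world +y. The beaker is at (275,145), cap (313,161), vial (221,276) and bung (276,295).

Run:
```python
from h import *
c=pickle.load(open('top.pkl','rb'));P=pts(c);z=P[...,2]
v,u=np.indices(z.shape)
def at(uu,vv): print((uu,vv),np.round(P[vv,uu],4))
for q in[(309,233),(210,208),(275,145),(313,161),(221,276),(276,295),(340,300)]:at(*q)
box=(u>265)&(u<355)&(v>180)&(v<285)
for lo,hi in((.04,.053),(.0535,.07)):
    m=box&(z>lo)&(z<hi); r=cv2.minAreaRect(np.float32(P[m][:,:2])); print(lo,m.sum(),r,np.median(z[m]))
g=c['color'].max(2); m=(u>285)&(u<335)&(v>208)&(v<260)&(g<80)
n,l,s,ce=cv2.connectedComponentsWithStats(m.astype(np.uint8)); k=1+np.argmax(s[1:,4]); mm=l==k
print('pad',s[k],ce[k],cv2.minAreaRect(np.float32(P[mm][:,:2])),np.median(z[mm]))
m=(u>190)&(u<235)&(v>170)&(v<245)&(z>.042)&(z<.12)
print('stop',m.sum(),cv2.minAreaRect(np.float32(P[m][:,:2])),z[m].max())
m=(u>160)&(u<385)&(v>165)&(v<285)&(z>.02)&(z<.12)
Q=np.float32(P[m][:,:2]); print('all',cv2.minAreaRect(Q))
m=(u>165)&(u<385)&(v>165)&(v<285)&(z>.006)&(z<.04)
Q=np.float32(P[m][:,:2]); print('base',cv2.minAreaRect(Q))
```

```text
(309, 233) [ 0.5343 -0.0592  0.0504]
(210, 208) [0.5795 0.1125 0.0514]
(275, 145) [ 0.6991 -0.0015  0.0031]
(313, 161) [ 0.6689 -0.0714  0.0012]
(221, 276) [0.4622 0.0927 0.0603]
(276, 295) [ 0.4265 -0.0008  0.0298]
(340, 300) [ 0.4137 -0.117  -0.0016]
0.04 4062 ((0.5351550579071045, -0.0585605651140213), (0.11029469966888428, 0.1402667760848999), 74.72569274902344) 0.04770358522597573
0.0535 707 ((0.5350304245948792, -0.05841674283146858), (0.08207231014966965, 0.08201216906309128), 74.70063018798828) 0.058084963381631716Traceback (most recent call last):
  File "<stdin>", line 10, in <module>
    return _wrapfunc(a, 'argmax', axis=axis, out=out, **kwds)
    return bound(*args, **kwds)
ValueError: attempt to get argmax of an empty sequence
```

Run:
```python
from h import *
c=pickle.load(open('top.pkl','rb'));P=pts(c);z=P[...,2]
v,u=np.indices(z.shape)
C=np.array([.5351,-.0585]);a=np.radians(74.7);d=np.array([np.cos(a),np.sin(a)]);n=np.array([-d[1],d[0]])
L=(P[...,:2]-C)@d;W=(P[...,:2]-C)@n
m=(abs(W)<.046)&(L>.07)&(L<.3)&(z>.045)&(z<.12)
print('stop pts',m.sum(),np.percentile(L[m],[0,2,10,50,90,98,100]),np.percentile(W[m],[0,50,100]))
m2=m&(z>.06);print('fin',m2.sum(),np.percentile(L[m2],[0,50,100]),z[m2].max())
m3=m&(z<.055)&(abs(W)>.02);print('saddle',np.percentile(L[m3],[0,2,50,98,100]))
for q in[(275,145),(313,161),(221,276),(276,295)]:
    p=P[q[1],q[0],:2]-C; print(q,p@d,p@n)
s=get_state();print(s['eef_pos'],np.degrees(s['qpos']))
M=R.from_quat(s['tcp_rot']).as_matrix();print(M)
```

```text
stop pts 613 [0.16944244 0.16990675 0.17124935 0.17914856 0.18707789 0.18919587
 0.19015309] [-0.04578486  0.00104085  0.04597492]
fin 83 [0.17263599 0.18039138 0.18562762] 0.0900269181623713
saddle [0.16970947 0.16988056 0.17784248 0.18922855 0.18998351]
(275, 145) 0.09824616303215997 -0.1431093759073472
(313, 161) 0.022849398560612865 -0.13246649224178342
(221, 276) 0.12661886558534874 0.11026469833897017
(276, 295) 0.027042404596226855 0.1199822012037513
[ 0.27435676 -0.61609648  0.2440499 ] [-7.45997102e+01  1.64501520e+01  9.04159824e+01 -1.38987413e-03
  7.32587898e+01 -8.59305015e+00]
[[ 9.13589970e-01  4.06636208e-01 -6.01408355e-04]
 [ 4.06636540e-01 -9.13587616e-01  2.09588197e-03]
 [ 3.02822272e-04 -2.15933136e-03 -9.99997623e-01]]
```

step_arm([
  {"gripper": 1, "x": 33, "y": -29},
  {"gripper": 1, "x": 33, "y": -29},
  {"gripper": 1, "x": 33, "y": -29},
  {"gripper": 1, "x": 33, "y": -29},
  {"gripper": 1, "x": 33, "y": -29},
  {"gripper": 1, "x": 33, "y": -29},
  {"gripper": 1, "x": 33, "y": -29},
  {"gripper": 1, "x": 33, "y": -29},
  {"gripper": 1, "x": 33, "y": -29},
  {"gripper": 1, "x": 33, "y": -29},
], force=40)

```text
invalid input
```

step_arm([
  {"gripper": 1, "x": 33.7, "y": -28.4},
  {"gripper": 1, "x": 33.7, "y": -28.4},
  {"gripper": 1, "x": 33.7, "y": -28.4},
  {"gripper": 1, "x": 33.7, "y": -28.4},
  {"gripper": 1, "spin": -8.45, "z": 15},
  {"gripper": 1, "spin": -8.45, "z": 15},
  {"gripper": 1, "spin": -8.45, "z": 15},
  {"gripper": 1, "spin": -8.45, "z": 15},
  {"gripper": 1, "spin": -8.45, "z": 15},
  {"gripper": 1, "spin": -8.45, "z": 15},
])

```text
invalid input
```

```bash
cat >> h.py <<'E'
C=np.array([.5351,-.0585]);ang=np.radians(74.7);d=np.array([np.cos(ang),np.sin(ang)]);n=np.array([-d[1],d[0]])
def st():
    s=get_state();p=s['eef_pos'];M=R.from_quat(s['tcp_rot']).as_matrix();q=p[:2]-C;f=s['contact_force']
    print('t',s['time'],'L,W,z mm',np.round([q@d*1e3,q@n*1e3,p[2]*1e3],1),'yaw',np.degrees(np.arctan2(M[1,0],M[0,0])),'zax',M[:,2].round(4),'F d,n,z',np.round([f[:2]@d,f[:2]@n,f[2]],2),s['opening'])
E
python3 - <<'E'
from h import *
st()
c=grab('wrist');cv2.imwrite('pics/w1.png',c['color'][:,:,::-1])
E
```

```text
t 0.1 L,W,z mm [-606.6  104.4  244. ] yaw 23.993723022572457 zax [-6.0e-04  2.1e-03 -1.0e+00] F d,n,z [-0.43  0.54 -0.67] 0.9991460727847059
```

View pics/w1.png

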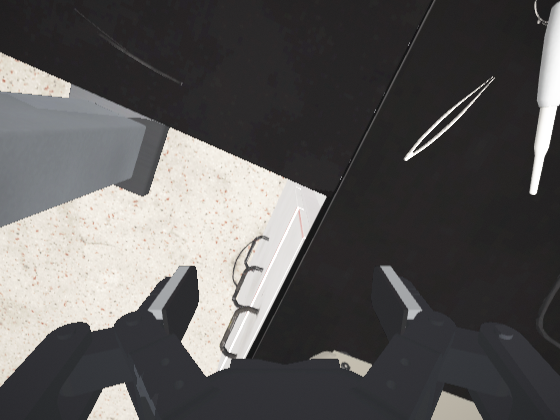

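The arm hasn't moved: both calls were refused, and the wrist view still shows the bench edge below the open fingers. I'll resend with every key given in each row.

step_arm([
  {"gripper": 1, "x": 33, "y": -29, "z": 0, "spin": 0},
  {"gripper": 1, "x": 33, "y": -29, "z": 0, "spin": 0},
  {"gripper": 1, "x": 33, "y": -29, "z": 0, "spin": 0},
  {"gripper": 1, "x": 33, "y": -29, "z": 0, "spin": 0},
  {"gripper": 1, "x": 33, "y": -29, "z": 0, "spin": 0},
  {"gripper": 1, "x": 33, "y": -29, "z": 0, "spin": 0},
  {"gripper": 1, "x": 33, "y": -29, "z": 0, "spin": 0},
  {"gripper": 1, "x": 33, "y": -29, "z": 0, "spin": 0},
  {"gripper": 1, "x": 33, "y": -29, "z": 0, "spin": 0},
  {"gripper": 1, "x": 33, "y": -29, "z": 0, "spin": 0},
], force=40)

```text
time: 1.15
eef_pos: [0.4583, -0.2157, 0.2452]
tcp_rot: [0.978, 0.208, 0.0, -0.0]
contact_force: [0.8, 0.5, 0.1]
opening: 0.0
finger_force: 0.0
```

step_arm([
  {"gripper": 1, "x": 33, "y": -28, "z": 0, "spin": 0},
  {"gripper": 1, "x": 33, "y": -28, "z": 0, "spin": 0},
  {"gripper": 1, "x": 33, "y": -28, "z": 0, "spin": 0},
  {"gripper": 1, "x": 33, "y": -28, "z": 0, "spin": 0},
  {"gripper": 1, "x": 0, "y": 0, "z": 15, "spin": -8.45},
  {"gripper": 1, "x": 0, "y": 0, "z": 15, "spin": -8.45},
  {"gripper": 1, "x": 0, "y": 0, "z": 15, "spin": -8.45},
  {"gripper": 1, "x": 0, "y": 0, "z": 15, "spin": -8.45},
  {"gripper": 1, "x": 0, "y": 0, "z": 15, "spin": -8.45},
  {"gripper": 1, "x": 0, "y": 0, "z": 15, "spin": -8.45},
])

```text
time: 2.15
eef_pos: [0.5328, -0.0614, 0.1544]
tcp_rot: [0.793, 0.609, -0.0, -0.0]
contact_force: [0.4, 0.6, 0.4]
opening: 0.0
finger_force: 0.0
```

Run:
```python
from h import *
st()
c=grab('wrist');cv2.imwrite('pics/w2.png',c['color'][:,:,::-1])
```

```text
t 2.15 L,W,z mm [ -3.4   1.5 154.4] yaw 75.0489562664966 zax [-6.e-04  2.e-04 -1.e+00] F d,n,z [ 0.65 -0.2   0.4 ] 0.00010490412774498242
```

View pics/w2.png

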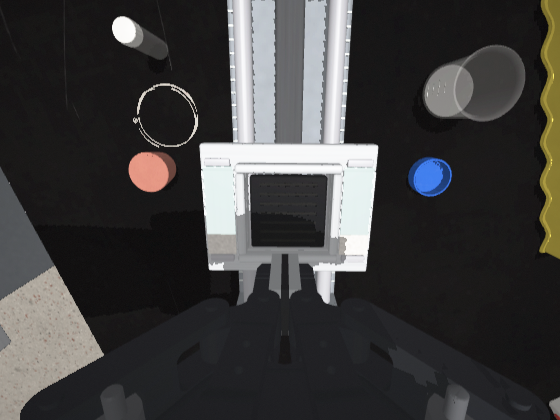

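The view is aligned: the pad is centred at about (288,210) in line with the fingers, and all the bystanders are clear of them.

step_arm([
  {"gripper": 1, "x": 5, "y": 1.5, "z": 15, "spin": 0},
  {"gripper": 1, "x": 5, "y": 0, "z": 15, "spin": 0},
  {"gripper": 1, "x": 3, "y": 0, "z": 15, "spin": 0},
  {"gripper": 1, "x": 0, "y": 0, "z": 15, "spin": 0},
  {"gripper": 1, "x": 0, "y": 0, "z": 10, "spin": 0},
  {"gripper": 1, "x": 0, "y": 0, "z": 10, "spin": 0},
  {"gripper": 1, "x": 0, "y": 0, "z": 4, "spin": 0},
  {"gripper": 1, "x": 0, "y": 0, "z": 2, "spin": 0},
  {"gripper": 1, "x": 0, "y": 0, "z": 0, "spin": 0},
  {"gripper": 1, "x": 0, "y": 0, "z": 0, "spin": 0},
])

```text
time: 3.2
eef_pos: [0.5385, -0.0495, 0.0699]
tcp_rot: [0.795, 0.607, 0.0, 0.0]
contact_force: [-0.3, -0.3, -1.1]
opening: -0.001
finger_force: 0.0
```

```bash
python3 -c "
from h import *
st()"
```

```text
t 3.2 L,W,z mm [ 9.5 -0.9 69.9] yaw 74.68846878931602 zax [ 1.2e-03 -3.0e-04 -1.0e+00] F d,n,z [-0.4   0.16 -1.1 ] -0.0013840991001457998
```

Tip is at z≈56 mm. I'll press down to about 43.5 mm in small steps.

step_arm([
  {"gripper": 1, "x": 0, "y": 0, "z": 3, "spin": 0},
  {"gripper": 1, "x": 0, "y": 0, "z": 2, "spin": 0},
  {"gripper": 1, "x": 0, "y": 0, "z": 1.5, "spin": 0},
  {"gripper": 1, "x": 0, "y": 0, "z": 1, "spin": 0},
  {"gripper": 1, "x": 0, "y": 0, "z": 1, "spin": 0},
  {"gripper": 1, "x": 0, "y": 0, "z": 1, "spin": 0},
  {"gripper": 1, "x": 0, "y": 0, "z": 1, "spin": 0},
  {"gripper": 1, "x": 0, "y": 0, "z": 1, "spin": 0},
  {"gripper": 1, "x": 0, "y": 0, "z": 0, "spin": 0},
  {"gripper": 1, "x": 0, "y": 0, "z": 0, "spin": 0},
])

```text
time: 4.2
eef_pos: [0.5382, -0.0494, 0.0588]
tcp_rot: [0.795, 0.607, -0.0, -0.0]
contact_force: [-3.3, 1.0, 6.2]
opening: -0.0
finger_force: 3.4
```

```bash
python3 -c "
from h import *
st()"
```

```text
t 4.2 L,W,z mm [ 9.6 -0.5 58.8] yaw 74.70740491204567 zax [-4.e-04 -0.e+00 -1.e+00] F d,n,z [0.11 3.48 6.2 ] -0.000378947461384546
```

step_arm([
  {"gripper": 1, "x": 0, "y": 0, "z": 1, "spin": 0},
  {"gripper": 1, "x": 2, "y": 0, "z": 0, "spin": 0},
  {"gripper": 1, "x": 4, "y": 0, "z": 0, "spin": 0},
  {"gripper": 1, "x": 6, "y": 0, "z": 0, "spin": 0},
  {"gripper": 1, "x": 6, "y": 0, "z": 0, "spin": 0},
  {"gripper": 1, "x": 6, "y": 0, "z": 0, "spin": 0},
  {"gripper": 1, "x": 6, "y": 0, "z": 0, "spin": 0},
  {"gripper": 1, "x": 6, "y": 0, "z": 0, "spin": 0},
  {"gripper": 1, "x": 3, "y": 0, "z": 0, "spin": 0},
  {"gripper": 1, "x": 1, "y": 0, "z": 0, "spin": 0},
])

```text
time: 5.2
eef_pos: [0.5488, -0.0106, 0.058]
tcp_rot: [0.795, 0.607, -0.0, 0.0]
contact_force: [-3.5, -0.0, 7.1]
opening: 0.0
finger_force: 3.5
```

```bash
cat >> h.py <<'E'
def shut():
    c=grab('top');P=pts(c);z=P[...,2];L=(P[...,:2]-C)@d;W=(P[...,:2]-C)@n
    # wings: outside gripper, beside the bed
    m=(abs(W)>.055)&(abs(W)<.068)&(L>-.08)&(L<.2)&(z>.043)&(z<.052)
    for s in(-1,1):
        k=m&(W*s>0);print('wing',s,k.sum(),np.percentile(L[k],[1,99]).round(4) if k.sum() else '')
E
python3 -c "
from h import *
st();shut()"
```

```text
t 5.2 L,W,z mm [49.9 -0.6 58. ] yaw 74.73486628484271 zax [-3.e-04 -2.e-04 -1.e+00] F d,n,z [-0.95  3.41  7.06] 0.00019993931053815026
wing -1 43 [0.0028 0.0949]
wing 1 0
```

The shuttle travels with the finger without slipping: about 40 mm so far, with 75 mm left.

step_arm([
  {"gripper": 1, "x": 3, "y": 0, "z": 0, "spin": 0},
  {"gripper": 1, "x": 6, "y": 0, "z": 0, "spin": 0},
  {"gripper": 1, "x": 8, "y": 0, "z": 0, "spin": 0},
  {"gripper": 1, "x": 8, "y": 0, "z": 0, "spin": 0},
  {"gripper": 1, "x": 8, "y": 0, "z": 0, "spin": 0},
  {"gripper": 1, "x": 8, "y": 0, "z": 0, "spin": 0},
  {"gripper": 1, "x": 8, "y": 0, "z": 0, "spin": 0},
  {"gripper": 1, "x": 8, "y": 0, "z": 0, "spin": 0},
  {"gripper": 1, "x": 6, "y": 0, "z": 0, "spin": 0},
  {"gripper": 1, "x": 3, "y": 0, "z": 0, "spin": 0},
])

```text
time: 6.25
eef_pos: [0.5664, 0.0534, 0.0581]
tcp_rot: [0.795, 0.607, 0.0, 0.0]
contact_force: [-2.1, -0.3, 7.3]
opening: 0.0
finger_force: 3.5
```

step_arm([
  {"gripper": 1, "x": 1, "y": 0, "z": 0, "spin": 0},
  {"gripper": 1, "x": 1, "y": 0, "z": 0, "spin": 0},
  {"gripper": 1, "x": 1, "y": 0, "z": 0, "spin": 0},
  {"gripper": 1, "x": 1, "y": 0, "z": 0, "spin": 0},
  {"gripper": 1, "x": 1, "y": 0, "z": 0, "spin": 0},
  {"gripper": 1, "x": 1, "y": 0, "z": 0, "spin": 0},
  {"gripper": 1, "x": 1, "y": 0, "z": 0, "spin": 0},
  {"gripper": 1, "x": 1, "y": 0, "z": 0, "spin": 0},
  {"gripper": 1, "x": 1, "y": 0, "z": 0, "spin": 0},
  {"gripper": 1, "x": 0, "y": 0, "z": 0, "spin": 0},
])

```text
time: 7.25
eef_pos: [0.5686, 0.0613, 0.0581]
tcp_rot: [0.795, 0.607, -0.0, 0.0]
contact_force: [-3.0, -0.8, 6.9]
opening: -0.002
finger_force: 3.5
```

```bash
python3 -c "
from h import *
st();shut()"
```

```text
t 7.25 L,W,z mm [124.4  -0.7  58.1] yaw 74.72952019451262 zax [-1.e-04 -8.e-04 -1.e+00] F d,n,z [-1.62  2.71  6.86] -0.002416487641559847
wing -1 108 [0.0599 0.1685]
wing 1 11 [0.06   0.0624]
```

step_arm([
  {"gripper": 1, "x": 1, "y": 0, "z": 0, "spin": 0},
  {"gripper": 1, "x": 1, "y": 0, "z": 0, "spin": 0},
  {"gripper": 1, "x": 1, "y": 0, "z": 0, "spin": 0},
  {"gripper": 1, "x": 1, "y": 0, "z": 0, "spin": 0},
  {"gripper": 1, "x": 0, "y": 0, "z": 0, "spin": 0},
  {"gripper": 1, "x": 0, "y": 0, "z": 0, "spin": 0},
  {"gripper": 1, "x": 0, "y": 0, "z": 0, "spin": 0},
  {"gripper": 1, "x": 0, "y": 0, "z": 0, "spin": 0},
  {"gripper": 1, "x": 0, "y": 0, "z": 0, "spin": 0},
  {"gripper": 1, "x": 0, "y": 0, "z": 0, "spin": 0},
])

```text
time: 8.3
eef_pos: [0.5702, 0.0642, 0.0583]
tcp_rot: [0.795, 0.607, -0.0, 0.001]
contact_force: [-2.3, -3.7, 7.4]
opening: -0.001
finger_force: 3.5
```

```bash
python3 -c "
from h import *
st();shut()"
```

```text
t 8.3 L,W,z mm [127.6  -1.5  58.3] yaw 74.74818297129977 zax [ 0.0011 -0.0026 -1.    ] F d,n,z [-4.16  1.27  7.43] -0.000742587833779072
wing -1 123 [0.06   0.1684]
wing 1 29 [0.06   0.0671]
```

The force along the bed rose from 1.6 to 4.2 N while the shuttle stayed put, so it rests on the stop. Now lift straight up.

step_arm([
  {"gripper": 1, "x": 0, "y": 0, "z": -1, "spin": 0},
  {"gripper": 1, "x": 0, "y": 0, "z": -1, "spin": 0},
  {"gripper": 1, "x": 0, "y": 0, "z": -1.5, "spin": 0},
  {"gripper": 1, "x": 0, "y": 0, "z": -2, "spin": 0},
  {"gripper": 1, "x": 0, "y": 0, "z": -3, "spin": 0},
  {"gripper": 1, "x": 0, "y": 0, "z": -5, "spin": 0},
  {"gripper": 1, "x": 0, "y": 0, "z": -12, "spin": 0},
  {"gripper": 1, "x": 0, "y": 0, "z": -25, "spin": 0},
  {"gripper": 1, "x": 0, "y": 0, "z": -35, "spin": 0},
  {"gripper": 1, "x": 0, "y": 0, "z": -35, "spin": 0},
])

```text
time: 9.35
eef_pos: [0.5689, 0.0657, 0.1786]
tcp_rot: [0.795, 0.607, -0.0, -0.0]
contact_force: [0.5, -0.3, 0.0]
opening: 0.005
finger_force: 0.0
```

step_arm([
  {"gripper": 1, "x": -30, "y": 0, "z": 0, "spin": 0},
  {"gripper": 1, "x": -40, "y": 0, "z": 0, "spin": 0},
  {"gripper": 1, "x": -40, "y": 0, "z": 0, "spin": 0},
  {"gripper": 1, "x": -40, "y": 0, "z": 0, "spin": 0},
  {"gripper": 1, "x": -40, "y": 0, "z": 0, "spin": 0},
  {"gripper": 1, "x": -30, "y": 0, "z": 0, "spin": 0},
  {"gripper": 1, "x": 0, "y": 0, "z": 0, "spin": 0},
  {"gripper": 1, "x": 0, "y": 0, "z": 0, "spin": 0},
  {"gripper": 1, "x": 0, "y": 0, "z": 0, "spin": 0},
  {"gripper": 1, "x": 0, "y": 0, "z": 0, "spin": 0},
])

```text
time: 10.35
eef_pos: [0.5116, -0.1456, 0.1774]
tcp_rot: [0.794, 0.607, 0.0, -0.0]
contact_force: [-0.7, 1.3, 0.6]
opening: 0.002
finger_force: 0.0
```

Run:
```python
from h import *
st();shut()
c=pickle.load(open('top.pkl','rb'));cv2.imwrite('pics/t2.png',c['color'][:,:,::-1])
P=pts(c);z=P[...,2];L=(P[...,:2]-C)@d;W=(P[...,:2]-C)@n
m=(abs(W)<.03)&(abs(L-.115)<.03);print('pad z',np.median(z[m]))
m=(abs(W)<.043)&(z>.053)&(z<.065)&(L>.06)&(L<.165);Q=np.float32(np.c_[L[m],W[m]]);print('rim',cv2.minAreaRect(Q))
```

```text
t 10.35 L,W,z mm [-90.2  -0.3 177.4] yaw 74.79831511982465 zax [-0.e+00  3.e-04 -1.e+00] F d,n,z [1.12 1.   0.6 ] 0.0022063442925405715
wing -1 444 [0.0611 0.1683]
wing 1 462 [0.0613 0.1684]
pad z 0.049081689566513265
rim ((0.11494506150484085, 6.149336695671082e-05), (0.08211518824100494, 0.08200348168611526), 0.05396886169910431)
```

View pics/t2.png

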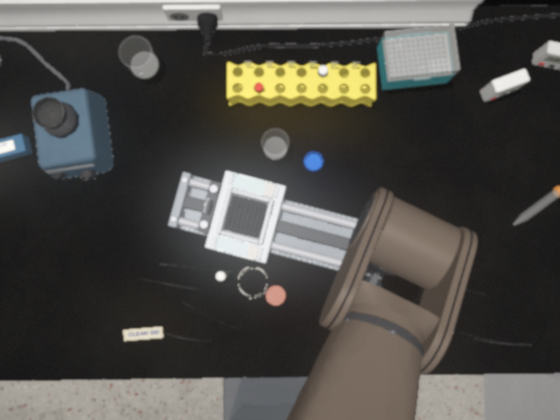

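The shuttle is at about (246,216), against the finned stop at (210,205). The pad is up at 49 mm, the bystanders haven't moved and the arm is clear.

```bash
python3 -c "
from plant import *
print(sign_off())"
```

```text
the job is handed in; nothing more can be done
None
```

The shuttle is resting against the marked stop with the pad up again, the bystanders haven't moved, and the job is handed in; no verdict came back.

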